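Ease off the brake of a wound spring reel

ROBOT

A 6-joint arm with a two-finger parallel gripper is mounted at the origin on the work surface. World frame = base frame: x ahead of the robot, y to its left, z up, the work surface at z = 0. Lengths are in m, angles in rad, forces in N, time in s.
With the tool pointing down it reaches from about 0.375 to 0.975 m from the base axis. Payload 3.8 kg.
Tool frame: the origin (TCP) lies midway between the tips of the shut fingers; the grasp point (between the pads) lies 19 mm behind it; z points along the fingers, y is the line along which they close (so a half turn about z gives the same grasp; the last joint's range is limited). The gripper opens to 85 mm and grips with 20 to 120 N. Pads are 22 mm wide; open, the fingers measure 114 mm over their backs; the gripper's body (76 mm by 85 mm) begins 54 mm behind the grasp point. The pads swing forward as they close: fully open they stand 13 mm farther back than shut.
Start: joints at [1.265, 0.264, 1.604, -0, 1.274, -0.037], TCP at [0.179, 0.651, 0.231] pointing down, gripper open.
Joint ranges: [-2.63, 2.63], [-0.94, 2.18], [0.31, 2.57], [-1.31, 4.45], [0, 2.66], [-2.55, 2.55]. Speed limits (rad/s): [2.57, 2.57, 3.14, 3.14, 3.14, 3.14].

INTERFACE

Orientations are given as a rotation vector (axis times angle).
In Python, from workcell import * gives the robot as it stands. The module is installed in compiled form; this text tells all that it offers.
- The arm moves only by the tool apply_moves, never from a script. Its arguments are lists of equal length, an entry for each row: "fingers": the opening, from 0 (shut) to 1 (fully open); "travel": the shift along the tool's x, y, z normalised to -1 to 1, where 1 is 0.05 m, a list of three; "rotation": the turn, a rotation vector about the tool's x, y, z normalised to -1 to 1, where 1 is 6 degrees, a list of three. In form: {"fingers": [fingers, ...], "travel": [[dx, dy, dz], ...], "rotation": [[ax, ay, az], ...]}. A call has 1 to 12 rows; each row shifts and turns the commanded pose from where the row before left it, along the tool's axes as they then stand; what a row does not reach is not made up. A row lasts 1/10 s, in which the tool goes at most 50 mm and 8.59 degrees, less where a joint would pass 70% of its speed; a pose out of reach is approached as far as the arm can. A call with a number of a shift or a turn outside -1 to 1 is refused whole. A call with a gripper value outside its range is refused whole. The fingers move at their own pace and stop on an object; "newtons" is the grip in N (left out, the last holds). Time passes only in rows, so rows that do not move let the fingers close. It gives the time, the measured TCP pose, the force, the opening and the grip force at its end, in the units of the state.
- read_state(): the state, without advancing time (a new reading comes with each control period).
- read_camera(name): name is "scene" or "top"; returns a dict with "image" (420x560x3 uint8, red, green, blue), "fx", "fy", "cx", "cy" (pixels), "extrinsics" (4x4, takes a point from world to camera coordinates). Camera axes: x right, y down, z forward; pixel columns grow to the right and rows downward; lengths in m; the calibration is good to about 2 mm. A picture is of the moment at which its call begins. There is no depth.
- finish_job(): hands the job in; it is judged then, once.
Trained networks look in the newest picture that a camera, given by its name, has taken for a name from the list of things; names that differ only in an ending like _2 or _b are one class to them, and where a whole thing is asked for, a point or a joint stands for the part that bears it (a point fixed in the world has none). Each returns a list of dicts, best first, with "p" (0 to 1); they miss things now and then, are a little off and sometimes report something else, mostly with a low value. They report only what shows in the picture. A call takes as long as a camera call.
- regions_of(camera, name): "mask" (420x560 bool, what is visible of it) and "bbox" ([left, top, width, height] in pixels, round what is visible of it).
- tip_of(camera, name): "location" ([column, row] in pixels: a listed point, or the origin of a listed thing).
The state is a dict: "time": time; "q": joint angles; "joint_vel": joint speeds; "joint_torque": joint torques, N m; "tool_pos": TCP position; "tcp_rot": TCP orientation; "wrist_force": force on the tool from outside, world axes, zero at the start; "torque": the same for the moment, N m; "width": opening from 0.0 (shut) to 1.0 (fully open); "grip_force": force on a finger pad.
Only numpy, scipy, OpenCV 4.12 (cv2) and the standard library are available. Lean on these libraries where they do the work, as an engineer would, in place of code of your own. Each camera call takes 0.05 s, during which the arm holds its last target. There are 200 camera calls.

TASK

The spring reel is wound up and held only by its weighted brake shoe. Take the sprung grip on the brake lever and raise it just enough that the reel creeps round at a steady 0.4 rad/s or so all the way to its end stop: do not let it run away (0.9 rad/s is too fast), keep the shoe pressing on the rim the whole way, and do not touch the reel itself. When the reel rests at its stop, lower the grip gently so that the shoe bears on the rim with its full weight again, let go, and leave the other things on the bench where they are.

Things in the scene. Friction and masses are not known exactly. Their poses are not given: they have to be found in the camera images.
- stand: Fixed stand, grey base plate 150 x 420 x 18 mm. Origin on the table under its middle. Its x axis is parallel to the reel's axle, its y axis runs along the brake lever from the pivot (y = -160 mm) to the grip (y = +160 mm). Of all that it carries, touch only the grip.
- reel (a joint): Turn of the reel (metal drum, radius 90 mm, 44 mm wide, radial steel pointer on its +x face), rad. Starts at rest between 0 and 0.5; end stop at 4.5; the spring drives it to larger values (top moves to the stand's -y). Nominal spring torque 0.36 Nm at 0, falling evenly to 0.24 at 4.5; inertia 0.09 kg m2; oil damper 0.18 Nm s/rad (time constant 0.5 s).
- lever (a joint): Brake lever's angle, rad: 0 with the shoe on the rim's high side, -0.06 on the low side, positive as the grip end rises. Steel bar with a dark 50 mm weight block, its end cranked down; pivot 205 mm above the table; shoe 160 mm, grip 320 mm from the pivot. Lever mass 1.15 kg, hidden variation -10 to +20 percent.
- grip (a joint): Stretch of the grip's spring, m: 0 when the grip sits down on the lever, at most 0.06. Stiffness 200 N/m, preload 0.4 N. Each mm of stretch takes 0.2 N at the grip and 0.4 N off the shoe; 12 to 32 mm of stretch are needed before the reel creeps.
- grip_bar (a point): Centre of the wooden grip bar, round, 24 mm thick, 54 mm long, lying along the stand's y axis, 205 mm above the table at lever angle 0; it swivels freely about the stand's x axis. The lever's foot is 40 mm below its centre. Grip it from above, fingers closing along the stand's x axis, then raise or lower it.
- bottle: Bystander: white plastic bottle, 40 mm thick, 110 mm high, red cap. Origin at its underside. Leave alone.
- tape: Bystander: white ring-shaped roll, 90 mm across, 45 mm high. Origin at its underside. Leave alone.
- driver: Bystander: screwdriver lying flat, 200 mm long. Origin in its middle. Leave alone.
- tray: Bystander: black open tray 90 x 120 x 35 mm. Origin at its underside. Leave alone.
- reel_axle (a point): Centre of the reel on its axle, 115 mm above the table. The rim runs 5 mm off centre: the rim's height over the axle under the shoe is 90 + 5 cos(reel angle - 0.25) mm, and shoe and lever rise and sink with it. With the shoe lifted the reel would run at up to 1.7 rad/s.
- shoe (a point): Underside of the black rubber shoe, where it rests on the top of the rim. With the grip down it presses with about 14 N (hidden variation, from the lever's weight) and its friction of about 0.6 holds the reel still; the reel slips slowly at roughly 3 to 8 N.

How it is judged:
On the way, in this order (a step that is already met when the one before it is completed fails the run):
1. the reel creeps at 0.15 to 0.75 rad/s for 6 s without a break while the shoe presses on the rim with 1.5 to 10 N (velocity of joint reel between 0.15 and 0.75 rad/s and contact force between lever and reel between 1.5 and 10 N), for 6 s.
2. the reel rests at its stop (value of joint reel above 4.4 rad and velocity of joint reel below 0.05 rad/s), for 0.2 s.
At the end, for the whole second after the job is handed in: The reel rests within 0.1 rad of its stop, the grip is down on the lever (within 4 mm), and the shoe presses on the rim with its full weight (more than 9 N) (all of step 2 and value of joint grip below 0.004 m and contact force between lever and reel above 9 N and angular speed of lever below 0.1 rad/s); the robot touches nothing.
It fails at once if the reel runs away (faster than 0.9 rad/s) (velocity of joint reel above 0.9 rad/s).
It fails at once if the shoe leaves the rim (under 0.5 N) (contact force between lever and reel below 0.5 N).
It fails at once if the shoe is slammed or pressed down hard (over 70 N) (contact force between lever and reel above 70 N).
It fails at once if the robot touches the reel (contact force between any of the arm, the fingers and reel above 0.5 N).
It fails at once if a bystander is moved by more than 20 mm (distance of any of bottle, tape, driver, tray from where it was at the start of the episode above 0.02 m).
It also fails if it takes over 64 s, if anything falls off the work surface, if the arm or the gripper's body presses on something with over 40 N, if the wrist force passes 120 N, or if a joint passes its speed limit or range.

## Working session

There is one attempt and no reset: what is moved stays moved. The work goes in short steps, Python scripts to look and compute and a tool call to move; the robot and the scene stay as the last step left them, time stands still between calls to the robot, and variables do not carry over. Pictures are saved under pics/ and viewed, at most 10 in all, crops included, and the job is handed in when it is done.

Besides the shell and the picture viewer there is one more tool, called after "Request:" by a JSON object that holds its "op" and its "data". apply_moves: Moves the arm, as the interface text tells. Scaled input: -1 to 1 covers 0.05 m each way for a shift and 6 degrees each way for a turn. Its arguments: {"type":"object","properties":{"fingers":{"type":"array","items":{"type":"number"}},"travel":{"type":"array","items":{"type":"array","items":{"type":"number"}}},"rotation":{"type":"array","items":{"type":"array","items":{"type":"number"}}},"newtons":{"type":"number"}},"required":["fingers","travel","rotation"]}

```bash
mkdir -p pics
cat > h.py <<'E'
from workcell import *
import numpy as np, cv2
def ray(c,uv):
    E=np.array(c["extrinsics"]);R,t=E[:3,:3],E[:3,3]
    return -R.T@t, R.T@np.array([(uv[0]-c["cx"])/c["fx"],(uv[1]-c["cy"])/c["fy"],1])
def atz(c,uv,z):
    o,d=ray(c,uv);return o+d*(z-o[2])/d[2]
def proj(c,p):
    E=np.array(c["extrinsics"]);q=E[:3,:3]@np.array(p)+E[:3,3]
    return np.array([c["fx"]*q[0]/q[2]+c["cx"],c["fy"]*q[1]/q[2]+c["cy"]])
def tri(c1,a,c2,b):
    o1,d1=ray(c1,a);o2,d2=ray(c2,b);d1/=np.linalg.norm(d1);d2/=np.linalg.norm(d2)
    s=np.linalg.lstsq(np.c_[d1,-d2],o2-o1,rcond=None)[0]
    p,q=o1+s[0]*d1,o2+s[1]*d2
    return (p+q)/2,np.linalg.norm(p-q)
E
python3 - <<'E'
from h import *
s=read_state();print(s)
C={n:read_camera(n) for n in("scene","top")}
for n,c in C.items(): cv2.imwrite(f"pics/{n}0.png",c["image"][:,:,::-1])
Z=dict(stand=0,grip_bar=.205,reel_axle=.115,shoe=.205,bottle=0,tape=0,driver=.01,tray=0)
for k,z in Z.items():
    L={}
    for n,c in C.items():
        r=tip_of(n,k)
        if r: L[n]=r[0]["location"];print(k,n,np.round(L[n],1),round(r[0]["p"],2),atz(c,L[n],z).round(4))
    if len(L)==2: print("  tri",*tri(C["scene"],L["scene"],C["top"],L["top"]))
E
```

```text
{'time': 0.0, 'q': array([ 1.26510620e+00,  2.64786915e-01,  1.60539528e+00,  1.93311790e-05,
        1.27370180e+00, -3.68859429e-02]), 'joint_vel': array([ 0.00062565, -0.00042157,  0.00066216, -0.00179605,  0.00075435,
        0.00033819]), 'joint_torque': array([-3.63670959e-03, -5.15119421e+01, -3.67303669e+01, -1.98742182e-04,
        1.28885399e-02,  2.33031983e-05]), 'tool_pos': array([0.17902833, 0.65005488, 0.22992779]), 'tcp_rot': array([-0.42092036, -3.11285234,  0.00354116]), 'wrist_force': array([-0.13565416,  0.15354823,  0.35388839]), 'torque': array([-0.02616529,  0.01862981,  0.01604209]), 'grip_force': 0.0, 'width': 0.9960625096915344}
stand scene [301.3 249.8] 0.81 [0.5368 0.0482 0.    ]
grip_bar scene [356.5 196.3] 0.64 [0.5277 0.2133 0.205 ]
grip_bar top [201.1 188.7] 0.63 [0.5585 0.2061 0.205 ]
  tri [0.55455535 0.20518199 0.22166329] 0.005270200636888934
reel_axle scene [302.4 224.9] 0.85 [0.5529 0.0488 0.115 ]
reel_axle top [259.8 205.8] 0.65 [0.5476 0.0599 0.115 ]
  tri [0.54823659 0.05458147 0.11201297] 0.011121120039736107
shoe scene [303.6 199.4] 0.9 [0.5447 0.0507 0.205 ]
shoe top [258.9 191.8] 0.7 [0.5635 0.0588 0.205 ]
  tri [0.5606533  0.0538787  0.21573433] 0.007985629471887539
bottle scene [394.4 225. ] 0.85 [0.3993 0.3877 0.    ]
bottle top [265.4 207.3] 0.39 [0.5704 0.0518 0.    ]
  tri [0.57607123 0.18116252 0.13957878] 0.2846016533274332
tape scene [303.4 253.8] 0.69 [0.5571 0.0545 0.    ]
tape top [147.3 199.5] 0.86 [0.5627 0.4077 0.    ]
  tri [0.56602456 0.20849752 0.08032633] 0.33176567548012875
driver scene [167.9 224.4] 0.65 [ 0.4073 -0.4247  0.01  ]
driver top [427.2 276.8] 0.61 [ 0.4055 -0.433   0.01  ]
  tri [ 0.40507015 -0.42930228  0.00917202] 0.007621323057611319
tray scene [141.6 264.6] 0.66 [ 0.6088 -0.4628  0.    ]
```

View pics/scene0.png

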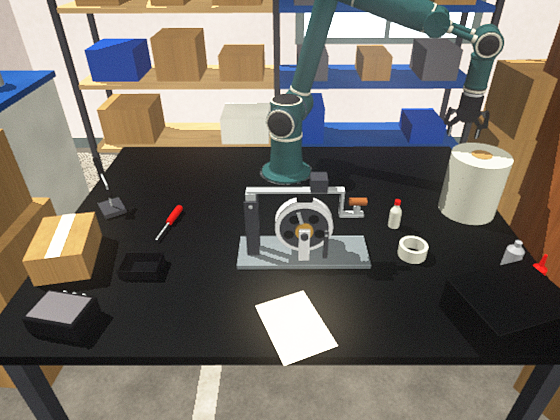

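View pics/top0.png

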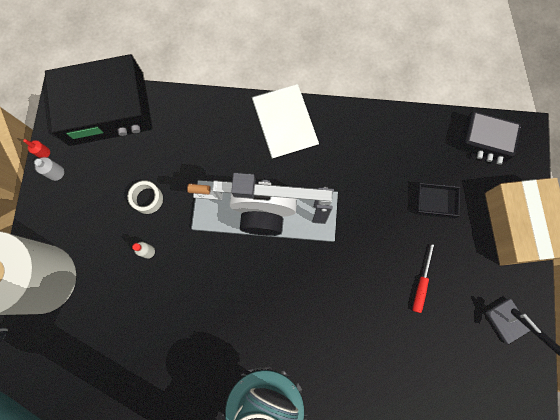

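The scene view shows the stand with its pivot post on the left, the reel at (303,225), the weight block at (318,180) and the orange grip bar at (357,201). In the top view the bar is at (199,188), the block at (243,183), and the base plate spans about (192–338, 180–240). Next I'll segment the bar and the plate.

Run:
```python
from h import *
C={n:read_camera(n) for n in("scene","top")}
m={}
for n,c in C.items():
    h=cv2.cvtColor(c["image"],cv2.COLOR_RGB2HSV)
    k=((h[...,0]>5)&(h[...,0]<18)&(h[...,1]>120)&(h[...,2]>70)).astype(np.uint8)
    u,v=(357,201) if n=="scene" else (199,188)
    w=np.zeros_like(k);w[v-14:v+15,u-22:u+23]=1
    y,x=np.nonzero(k&w);m[n]=np.array([x.mean(),y.mean()]);print(n,m[n],x.min(),x.max(),y.min(),y.max(),len(x))
    for z in(.205,.21):print(atz(c,m[n],z).round(4))
print(tri(C["scene"],m["scene"],C["top"],m["top"]))
c=C["top"]
h=cv2.cvtColor(c["image"],cv2.COLOR_RGB2HSV)
r=regions_of("top","stand")
if r:
    print(r[0]["p"],r[0]["bbox"]);mk=r[0]["mask"].astype(np.uint8)
    y,x=np.nonzero(mk);b=cv2.minAreaRect(np.c_[x,y].astype(np.float32));print(b)
    for p in cv2.boxPoints(b):print(atz(c,p,.018).round(4))
cv2.imwrite("pics/crop.png",cv2.resize(c["image"][150:260,170:350,::-1],None,fx=4,fy=4,interpolation=cv2.INTER_CUBIC))
```

```text
scene [357.75316456 200.78481013] 349 367 197 205 158
[0.5528 0.2135 0.205 ]
[0.5604 0.2119 0.21  ]
top [197.88888889 188.5978836 ] 187 209 184 193 189
[0.558  0.2143 0.205 ]
[0.5568 0.2132 0.21  ]
(array([0.55719881, 0.21306275, 0.20800791]), np.float64(0.0010984036315234947))
0.91 [189.4, 172.9, 150.7, 69.3]
((261.7007751464844, 205.50466918945312), (150.21571350097656, 61.80028533935547), 4.600095748901367)
[0.4767 0.2798 0.018 ]
[0.6645 0.2902 0.018 ]
[ 0.6671 -0.1607  0.018 ]
[ 0.4803 -0.1585  0.018 ]
```

View pics/crop.png

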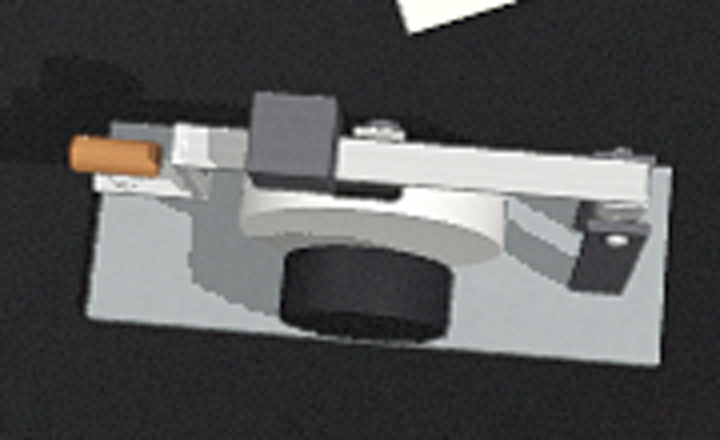

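The crop shows the bar running from crop (72,153) to (160,158), with a nearly parallel plate. The plate's near corners are at (87,318) and (658,365). I'll work out the yaw from these.

Run:
```python
from h import *
from scipy.spatial.transform import Rotation as Ro
c=read_camera("top")
f=lambda u,v,z:atz(c,(170+u/4,150+v/4),z)
a,b=f(87,318,.018),f(658,365,.018);print(a,b,np.linalg.norm(a-b),np.degrees(np.arctan2(*(a-b)[:2])))
a,b=f(72,155,.21),f(160,160,.21);print(a,b,np.linalg.norm(a-b),np.degrees(np.arctan2(*(a-b)[:2])))
a,b=f(340,140,.22),f(648,160,.22);print(a,b,np.degrees(np.arctan2(*(a-b)[:2])))
```

```text
[0.48097131 0.25853963 0.018     ] [ 0.48358395 -0.15943452  0.018     ] 0.417982320351232 -0.3581353187753823
[0.55412473 0.23807446 0.21      ] [0.55584705 0.18216201 0.21      ] 0.05593896770297313 -1.7643759711161235
[0.57632866 0.06907953 0.22      ] [ 0.58063699 -0.12467993  0.22      ] -1.273788678841999
```

Request:
{"op": "apply_moves", "data": {"fingers": [1, 1, 1, 1, 1, 1, 1, 1, 1, 1, 1, 1], "travel": [[0, 0, -0.7], [0, 0, -0.7], [0, 0, -0.7], [-0.64, -0.43, 0], [-0.64, -0.43, 0], [-0.64, -0.43, 0], [-0.64, -0.43, 0], [-0.64, -0.43, 0], [-0.64, -0.43, 0], [-0.64, -0.43, 0], [-0.64, -0.43, 0], [-0.64, -0.43, 0]], "rotation": [[0, 0, 0], [0, 0, 0], [0, 0, 0], [0, 0, 0], [0, 0, 0], [0, 0, 0], [0, 0, 0], [0, 0, 0], [0, 0, 0], [0, 0, 0], [0, 0, 0], [0, 0, 0]], "newtons": 40}}

```text
time: 2.3
tool_pos: [0.4063, 0.3864, 0.3365]
tcp_rot: [0.421, 3.113, 0.001]
wrist_force: [0.8, 0.3, -0.2]
width: 0.998
grip_force: 0.0
```

Request:
{"op": "apply_moves", "data": {"fingers": [1, 1, 1, 1, 1, 1, 1, 1, 1, 1, 1, 1], "travel": [[-0.64, -0.43, 0], [-0.64, -0.43, 0], [-0.64, -0.43, 0], [-0.64, -0.43, 0], [-0.64, -0.43, 0], [-0.64, -0.43, 0], [0, 0, 0], [0, 0, 0], [0, 0, 0], [0, 0, 0], [0, 0, 0], [0, 0, 0]], "rotation": [[0, 0, 0], [0, 0, 0], [0, 0, 0], [0, 0, 0], [0, 0, 0], [0, 0, 0], [0, 0, 1], [0, 0, 1], [0, 0, 1], [0, 0, 1], [0, 0, 1], [0, 0, 1]]}}

```text
time: 3.5
tool_pos: [0.5563, 0.2123, 0.3363]
tcp_rot: [-1.369, -2.828, 0.0]
wrist_force: [-0.0, -0.7, -0.2]
width: 1.001
grip_force: 0.0
```

Request:
{"op": "apply_moves", "data": {"fingers": [1, 1, 1, 1, 1, 1, 1, 1], "travel": [[0, 0, 0], [0, 0, 0], [0, 0, 0], [0, 0, 0], [0, 0, 0], [0, 0, 0], [0, 0, 0], [0, 0, 0]], "rotation": [[0, 0, 1], [0, 0, 1], [0, 0, 1], [0, 0, 1], [0, 0, 1], [0, 0, 1], [0, 0, 0.3], [0, 0, 0]]}}

```text
time: 4.3
tool_pos: [0.5564, 0.2123, 0.3363]
tcp_rot: [2.206, 2.237, 0.0]
wrist_force: [0.8, -0.3, -0.2]
width: 1.0
grip_force: 0.0
```

```bash
cat > st.py <<'E'
from h import *
from scipy.spatial.transform import Rotation as Ro
s=read_state();R=Ro.from_rotvec(s["tcp_rot"]).as_matrix()
print(s["time"],s["tool_pos"].round(4),R.round(3).tolist(),s["wrist_force"].round(2),s["torque"].round(3),s["width"],s["grip_force"],s["q"].round(2))
d=np.array([.557,.2125,.207-.019])-s["tool_pos"];print("delta tool/0.05",(R.T@d/.05).round(3))
E
python3 st.py
```

```text
4.3 [0.5564 0.2123 0.3363] [[-0.014, 1.0, 0.0], [1.0, 0.014, 0.0], [0.0, 0.0, -1.0]] [ 0.75 -0.32 -0.23] [-0.032  0.009 -0.007] 0.9998404705872502 0.0 [0.32 0.07 1.64 0.   1.43 0.31]
delta tool/0.05 [0.003 0.012 2.967]
```

Request:
{"op": "apply_moves", "data": {"fingers": [1, 1, 1, 1, 1, 1, 1, 1], "travel": [[0, 0, 0.5], [0, 0, 0.5], [0, 0, 0.5], [0, 0, 0.5], [0, 0, 0.4], [0, 0, 0.3], [0, 0, 0.26], [0, 0, 0]], "rotation": [[0, 0, 0], [0, 0, 0], [0, 0, 0], [0, 0, 0], [0, 0, 0], [0, 0, 0], [0, 0, 0], [0, 0, 0]]}}

```text
time: 5.1
tool_pos: [0.5552, 0.212, 0.1862]
tcp_rot: [-2.204, -2.236, 0.005]
wrist_force: [-0.6, -0.3, -0.1]
width: 1.003
grip_force: 0.0
```

```bash
python3 st.py
python3 - <<'E'
from h import *
c=read_camera("scene");t=read_camera("top")
a=cv2.resize(c["image"][165:275,230:390,::-1],None,fx=5,fy=5,interpolation=cv2.INTER_CUBIC)
b=cv2.resize(t["image"][150:250,150:290,::-1],None,fx=4,fy=4,interpolation=cv2.INTER_CUBIC)
# rectified face: 2px/mm, plane x=xa+.022
xa,ya,za=.557,.0525,.115
g=np.arange(-110,111)*1e-3
o=np.array([[proj(c,(xa+.022,ya+y,za-z)) for y in g] for z in g],np.float32)
r=cv2.remap(c["image"][:,:,::-1].copy(),o[...,0],o[...,1],cv2.INTER_CUBIC)
cv2.circle(r,(110,110),90,(0,255,0),1)
canvas=np.zeros((600,800,3),np.uint8)
canvas[:400,:560]=b; canvas[:]=canvas
canvas[379:600,560:781]=r
canvas[:330,560:800]=cv2.resize(a,(480,330))[:, 120:360]
cv2.imwrite("pics/g1.png",canvas)
E
```

```text
5.1 [0.5552 0.212  0.1862] [[-0.014, 1.0, -0.003], [1.0, 0.014, -0.001], [-0.001, -0.003, -1.0]] [-0.59 -0.33 -0.14] [-0.066  0.038 -0.011] 1.0027392655135468 0.0 [ 0.32  0.15  1.83 -0.    1.17  0.31]
delta tool/0.05 [ 0.01   0.036 -0.036]
```

View pics/g1.png

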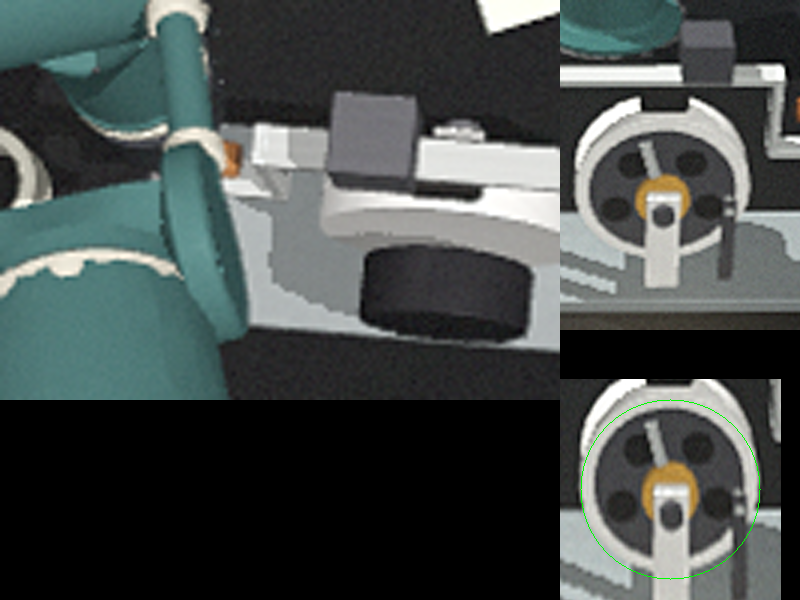

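Request:
{"op": "apply_moves", "data": {"fingers": [1, 0.5, 0.35, 0.3, 0.25, 0.2, 0.1, 0, 0, 0, 0, 0], "travel": [[0, 0.03, -0.03], [0, 0, 0], [0, 0, 0], [0, 0, 0], [0, 0, 0], [0, 0, 0], [0, 0, 0], [0, 0, 0], [0, 0, 0], [0, 0, 0], [0, 0, 0], [0, 0, 0]], "rotation": [[0, 0, 0], [0, 0, 0], [0, 0, 0], [0, 0, 0], [0, 0, 0], [0, 0, 0], [0, 0, 0], [0, 0, 0], [0, 0, 0], [0, 0, 0], [0, 0, 0], [0, 0, 0]]}}

```text
time: 6.4
tool_pos: [0.5559, 0.2123, 0.1899]
tcp_rot: [-2.204, -2.235, 0.005]
wrist_force: [-5.9, -1.5, 4.9]
width: 0.267
grip_force: 39.1
```

```bash
cat > th.py <<'E'
import sys,os,json
from h import *
xa,ya,za=.557,.0525,.115
A=np.radians(np.arange(0,360,1.)); Rr=np.arange(.034,.068,.002)
def polar(c):
    o=np.array([[proj(c,(xa+.022,ya-r*np.sin(a),za+r*np.cos(a))) for r in Rr] for a in A],np.float32)
    g=cv2.cvtColor(c["image"],cv2.COLOR_RGB2GRAY)
    return cv2.remap(g,o[...,0],o[...,1],cv2.INTER_LINEAR).astype(float)
valid=np.abs(np.degrees(A)-180)>35
def pointer(P):
    m=P.mean(1).copy();m[~valid]=0
    i=int(m.argmax());w=np.arange(i-8,i+9)%360
    x=np.clip(m[w]-np.median(m[valid]),0,None)
    return (i+(x*np.arange(-8,9)).sum()/x.sum()),m[i]-np.median(m[valid])
def match(P,P0,pred):
    best=[]
    for s in range(int(pred)-40,int(pred)+41):
        Q=np.roll(P0,s,0);v=valid&np.roll(valid,s)
        best.append((np.abs(Q-P)[v].mean(),s))
    e=np.array([b[0] for b in best]);i=int(e.argmin());s=best[i][1]
    if 0<i<len(e)-1:
        d=e[i-1]-2*e[i]+e[i+1];s+=0.5*(e[i-1]-e[i+1])/d if d>0 else 0
    return s,e[i]
def run():
    c=read_camera("scene");P=polar(c);s=read_state();p,q=pointer(P)
    if not os.path.exists("ref.npy"):
        np.save("ref.npy",P);L=[[s["time"],0.,s["tool_pos"][2],p]];m=(0,0)
    else:
        L=json.load(open("log.json"))
        pred=L[-1][1]
        if len(L)>1: pred+=np.clip((L[-1][1]-L[-2][1])/max(.05,L[-1][0]-L[-2][0]),0,50)*(s["time"]-L[-1][0])
        m=match(P,np.load("ref.npy"),pred);L.append([s["time"],m[0],s["tool_pos"][2],p])
    json.dump([[float(x) for x in l] for l in L],open("log.json","w"))
    print("t %.2f ptr %.1fdeg(%.0f) match +%.1f err %.1f -> th~%.3f z %.4f fz %.2f w %.3f g %.0f"%(s["time"],p,q,m[0],m[1],np.radians(L[0][3]+m[0]),s["tool_pos"][2],s["wrist_force"][2],s["width"],s["grip_force"]))
    if len(L)>1: 
        v=np.radians(L[-1][1]-L[-2][1])/(L[-1][0]-L[-2][0]);print("vel %.3f"%v, "sink(mm at grip) %.1f"%(10*(1-np.cos(np.radians(L[0][3]+m[0])-.25))))
run()
E
rm -f ref.npy log.json; python3 th.py; python3 st.py
```

```text
t 6.45 ptr 17.1deg(105) match +0.0 err 0.0 -> th~0.299 z 0.1899 fz 4.90 w 0.262 g 39
6.45 [0.5559 0.2123 0.1899] [[-0.014, 1.0, -0.004], [1.0, 0.014, -0.0], [-0.0, -0.004, -1.0]] [-5.24  0.29  4.9 ] [-0.097  1.019 -0.057] 0.2624967737418187 39.08885836601257 [0.32 0.15 1.82 0.   1.18 0.31]
delta tool/0.05 [0.003 0.022 0.038]
```

Request:
{"op": "apply_moves", "data": {"fingers": [0, 0, 0, 0, 0], "travel": [[0, -0.02, -0.02], [0, 0, -0.02], [0, 0, -0.02], [0, 0, -0.02], [0, 0, 0]], "rotation": [[0, 0, 0], [0, 0, 0], [0, 0, 0], [0, 0, 0], [0, 0, 0]]}}

```text
time: 6.95
tool_pos: [0.5559, 0.2123, 0.1931]
tcp_rot: [-2.205, -2.236, 0.003]
wrist_force: [-4.8, 1.1, -2.2]
width: 0.263
grip_force: 39.2
```

```bash
python3 th.py; python3 st.py
```

```text
t 7.00 ptr 17.2deg(106) match +0.0 err 2.1 -> th~0.300 z 0.1931 fz -1.31 w 0.265 g 39
vel 0.001 sink(mm at grip) 0.0
7.0 [0.5559 0.2123 0.1931] [[-0.014, 1.0, -0.002], [1.0, 0.014, -0.0], [-0.0, -0.002, -1.0]] [-4.24  0.68 -1.31] [ 0.1    0.901 -0.094] 0.2654039052489196 39.24663484096527 [0.32 0.14 1.82 0.   1.18 0.31]
delta tool/0.05 [0.003 0.023 0.102]
```

Request:
{"op": "apply_moves", "data": {"fingers": [0, 0, 0, 0, 0, 0, 0, 0], "travel": [[0, 0, -0.03], [0, 0, -0.03], [0, 0, -0.03], [0, 0, -0.03], [0, 0, -0.03], [0, 0, -0.03], [0, 0, 0], [0, 0, 0]], "rotation": [[0, 0, 0], [0, 0, 0], [0, 0, 0], [0, 0, 0], [0, 0, 0], [0, 0, 0], [0, 0, 0], [0, 0, 0]]}}

```text
time: 7.8
tool_pos: [0.5559, 0.2124, 0.2019]
tcp_rot: [-2.205, -2.236, 0.003]
wrist_force: [-4.4, -0.0, -2.8]
width: 0.265
grip_force: 39.3
```

```bash
python3 th.py
```

```text
t 7.85 ptr 17.1deg(106) match +0.1 err 2.4 -> th~0.301 z 0.2018 fz -2.83 w 0.264 g 39
vel 0.002 sink(mm at grip) 0.0
```

Request:
{"op": "apply_moves", "data": {"fingers": [0, 0, 0, 0, 0, 0], "travel": [[0, 0, -0.02], [0, 0, -0.02], [0, 0, -0.02], [0, 0, 0], [0, 0, 0], [0, 0, 0]], "rotation": [[0, 0, 0], [0, 0, 0], [0, 0, 0], [0, 0, 0], [0, 0, 0], [0, 0, 0]]}}

```text
time: 8.45
tool_pos: [0.5559, 0.2123, 0.2049]
tcp_rot: [-2.205, -2.236, 0.003]
wrist_force: [-5.1, 1.3, -4.2]
width: 0.261
grip_force: 39.3
```

```bash
python3 th.py
```

```text
t 8.50 ptr 22.4deg(103) match +5.4 err 3.5 -> th~0.393 z 0.2049 fz -3.97 w 0.263 g 39
vel 0.142 sink(mm at grip) 0.1
```

Request:
{"op": "apply_moves", "data": {"fingers": [0, 0, 0, 0, 0, 0], "travel": [[0, 0, -0.02], [0, 0, -0.02], [0, 0, 0], [0, 0, 0], [0, 0, 0], [0, 0, 0]], "rotation": [[0, 0, 0], [0, 0, 0], [0, 0, 0], [0, 0, 0], [0, 0, 0], [0, 0, 0]]}}

```text
time: 9.1
tool_pos: [0.5559, 0.2124, 0.2068]
tcp_rot: [-2.205, -2.236, 0.003]
wrist_force: [-4.5, 1.2, -5.0]
width: 0.264
grip_force: 39.3
```

```bash
python3 th.py
```

```text
t 9.15 ptr 40.6deg(106) match +22.8 err 3.9 -> th~0.698 z 0.2067 fz -4.20 w 0.267 g 39
vel 0.468 sink(mm at grip) 1.0
```

```bash
cat > fit.py <<'E'
# usage: fit.py zknots are in zk.json [[t,z],...]; fits N0,mu to log, predicts, plans
import sys,json
import numpy as np
from scipy.optimize import least_squares
K=np.array(json.load(open("zk.json")));L=np.array(json.load(open("log.json")))
th0=np.radians(L[0][3]);tm=L[:,0];tht=th0+np.radians(L[:,1])
sink=lambda th:10*(1-np.cos(th-.25))
def sim(p,K,t1,th=th0,w=0,t=7.8,out=None):
    N0,mu=p;dt=.01;T=[]
    while t<t1:
        z=np.interp(t,K[:,0],K[:,1]);s=max(0,(z-.190)*1e3+sink(th)-sink(th0));N=N0-.4*s-.8*(s>0)
        f=mu*N*(.09+.005*np.cos(th-.25));tq=.36-.12*th/4.5-.18*w
        a=(tq-f)/.09
        w=max(0,w+a*dt);th+=w*dt;t+=dt;T.append((t,th,w,N))
    return np.array(T)
def res(p):
    S=sim(p,K,tm[-1]+.02);return np.r_[(np.interp(tm,S[:,0],S[:,1])-tht)/.02*np.where(tm>tm[-1]-2,1,.5),(p[0]-12.5)/1.5,(p[1]-.6)/.05]
b=least_squares(res,[12.5,.6],diff_step=1e-3);p=b.x
S=sim(p,K,tm[-1]+.02)
print("N0,mu",p,"res last",(np.interp(tm,S[:,0],S[:,1])-tht)[-4:].round(3),"now th %.3f w %.3f N %.2f"%tuple(S[-1][1:]))
# plan: next n tenths, with given mm steps or best for 0.42
wt=.42
th,w,t=S[-1][1],S[-1][2],tm[-1];z=K[-1][1];KK=K.tolist();steps=[]
for i in range(12):
    best=None
    for d in np.arange(-2.5,1.6,.25):
        # commanded step then hold .5s
        k=np.array(KK+[[t,z],[t+.1,z+d/1e3],[t+.6,z+d/1e3]])
        s=sim(p,k,t+.35,th,w,t);c=abs(s[-1][2]-wt)+.03*abs(d)
        if best is None or c<best[0]:best=(c,d,s)
    d=best[1];i1=10;th,w=best[2][i1-1][1:3];KK+=[[t,z],[t+.1,z+d/1e3]];z+=d/1e3;t+=.1
    steps.append((float(d),round(float(th),2),round(float(w),2),round(float(best[2][9][3]),1)))
print(steps)
E
echo '[[7,0.2019],[7.85,0.2019],[8.15,0.2049],[8.5,0.2049],[8.7,0.2068],[9.15,0.2068]]' > zk.json; python3 fit.py
```

```text
N0,mu [11.52661207  0.59354314] res last [-0.001 -0.002  0.004 -0.002] now th 0.714 w 0.607 N 3.60
[(-2.5, 0.78, 0.61, 4.4), (-2.5, 0.83, 0.57, 5.3), (0.0, 0.89, 0.51, 5.2), (0.25, 0.94, 0.46, 5.0), (0.0, 0.98, 0.44, 4.9), (0.0, 1.02, 0.42, 4.8), (-0.25, 1.07, 0.42, 4.8), (-0.25, 1.11, 0.41, 4.7), (-0.25, 1.15, 0.4, 4.7), (-0.25, 1.19, 0.4, 4.7), (-0.25, 1.23, 0.4, 4.6), (-0.25, 1.27, 0.4, 4.6)]
```

Request:
{"op": "apply_moves", "data": {"fingers": [0, 0, 0, 0, 0, 0], "travel": [[0, 0, 0.045], [0, 0, 0.04], [0, 0, 0.01], [0, 0, 0], [0, 0, 0], [0, 0, 0.005]], "rotation": [[0, 0, 0], [0, 0, 0], [0, 0, 0], [0, 0, 0], [0, 0, 0], [0, 0, 0]]}}

```text
time: 9.75
tool_pos: [0.5559, 0.2125, 0.202]
tcp_rot: [-2.205, -2.236, 0.003]
wrist_force: [-5.6, 1.9, -4.1]
width: 0.269
grip_force: 39.4
```

```bash
cat > s.sh <<'E'
python3 th.py; python3 - "$@" <<'P'
import sys,json
K=json.load(open("zk.json"));t,z=K[-1]
for d in sys.argv[1:]:
    z-=float(d)*.05;t=round(t+.1,3);K.append([t,round(z,5)])
L=json.load(open("log.json"))
m=L[-1];zm=m[2];K.append([m[0],z]);print("z model",z,"meas",zm,"dt",m[0]-t)
json.dump(K,open("zk.json","w"))
P
python3 fit.py
E
bash s.sh .045 .04 .01 0 0 .005
```

```text
t 9.80 ptr 60.4deg(111) match +44.5 err 5.1 -> th~1.075 z 0.2019 fz -3.97 w 0.265 g 39
vel 0.581 sink(mm at grip) 3.2
z model 0.2018 meas 0.20189471472888842 dt 0.05000000000000071
N0,mu [11.37717099  0.60481118] res last [-0.002  0.01   0.015 -0.01 ] now th 1.079 w 0.449 N 4.58
[(-0.75, 1.12, 0.44, 4.7), (-0.25, 1.17, 0.42, 4.7), (0.0, 1.21, 0.41, 4.6), (-0.5, 1.25, 0.41, 4.6), (-0.25, 1.29, 0.4, 4.6), (-0.25, 1.33, 0.4, 4.6), (-0.25, 1.37, 0.4, 4.5), (-0.25, 1.41, 0.4, 4.5), (-0.5, 1.45, 0.4, 4.5), (-0.25, 1.49, 0.4, 4.5), (-0.5, 1.53, 0.4, 4.5), (-0.25, 1.57, 0.4, 4.5)]
```

Request:
{"op": "apply_moves", "data": {"fingers": [0, 0, 0, 0, 0, 0, 0], "travel": [[0, 0, 0.015], [0, 0, 0.005], [0, 0, 0.005], [0, 0, 0.005], [0, 0, 0.005], [0, 0, 0.005], [0, 0, 0.005]], "rotation": [[0, 0, 0], [0, 0, 0], [0, 0, 0], [0, 0, 0], [0, 0, 0], [0, 0, 0], [0, 0, 0]]}}

```text
time: 10.5
tool_pos: [0.5559, 0.2126, 0.1997]
tcp_rot: [-2.205, -2.236, 0.003]
wrist_force: [-4.9, 1.8, -3.6]
width: 0.269
grip_force: 39.4
```

```bash
bash s.sh .015 .005 .005 .005 .005 .005 .005
```

```text
t 10.55 ptr 84.2deg(112) match +68.0 err 5.2 -> th~1.486 z 0.1996 fz -5.46 w 0.263 g 39
vel 0.547 sink(mm at grip) 6.7
z model 0.19955 meas 0.19962453640138003 dt 0.05000000000000071
N0,mu [11.25633456  0.61110425] res last [ 0.017  0.037  0.034 -0.026] now th 1.474 w 0.471 N 4.02
[(-2.25, 1.52, 0.46, 4.7), (-0.25, 1.57, 0.44, 4.7), (0.0, 1.61, 0.42, 4.5), (-0.5, 1.65, 0.41, 4.5), (-0.25, 1.69, 0.4, 4.5), (-0.25, 1.73, 0.4, 4.4), (-0.25, 1.77, 0.4, 4.3), (-0.5, 1.81, 0.4, 4.4), (-0.25, 1.85, 0.4, 4.3), (-0.5, 1.89, 0.4, 4.4), (-0.25, 1.93, 0.4, 4.3), (-0.5, 1.97, 0.4, 4.3)]
```

```bash
python3 - <<'E'
s=open("fit.py").read()
s=s.replace("N0,mu=p;","N0,mu,B=p;").replace("tq=.36","tq=B*np.sin(th-.25)+.36").replace("(p[1]-.6)/.05]","(p[1]-.6)/.05,p[2]/.04]").replace("[12.5,.6]","[12.5,.6,.005]").replace(",.5),(p",",.4),(p").replace('"N0,mu"','"N0,mu,B"')
open("fit.py","w").write(s)
E
python3 fit.py
```

```text
N0,mu,B [11.59395284  0.59368072  0.03995188] res last [ 0.002  0.004  0.005 -0.004] now th 1.500 w 0.583 N 4.26
[(-2.5, 1.56, 0.59, 4.9), (-2.5, 1.62, 0.54, 5.7), (-0.25, 1.67, 0.49, 5.7), (0.0, 1.71, 0.46, 5.5), (-0.25, 1.76, 0.43, 5.4), (-0.25, 1.8, 0.42, 5.4), (-0.25, 1.84, 0.41, 5.3), (-0.25, 1.88, 0.41, 5.2), (-0.5, 1.92, 0.4, 5.3), (-0.25, 1.96, 0.4, 5.2), (-0.25, 2.0, 0.4, 5.2), (-0.5, 2.04, 0.4, 5.2)]
```

Request:
{"op": "apply_moves", "data": {"fingers": [0, 0, 0, 0, 0, 0], "travel": [[0, 0, 0.05], [0, 0, 0.04], [0, 0, 0.005], [0, 0, 0.005], [0, 0, 0.005], [0, 0, 0.005]], "rotation": [[0, 0, 0], [0, 0, 0], [0, 0, 0], [0, 0, 0], [0, 0, 0], [0, 0, 0]]}}

```text
time: 11.15
tool_pos: [0.5559, 0.2126, 0.1942]
tcp_rot: [-2.205, -2.236, 0.003]
wrist_force: [-6.1, 1.8, -4.0]
width: 0.264
grip_force: 39.5
```

```bash
bash s.sh .05 .04 .005 .005 .005 .005
```

```text
t 11.20 ptr 104.7deg(108) match +88.0 err 5.3 -> th~1.834 z 0.1942 fz -4.27 w 0.269 g 39
vel 0.536 sink(mm at grip) 10.1
z model 0.19405 meas 0.19419299583335406 dt 0.049999999999998934
N0,mu,B [11.64003028  0.59102066  0.0456533 ] res last [ 0.     0.003  0.004 -0.003] now th 1.844 w 0.459 N 5.15
[(-1.75, 1.89, 0.45, 5.6), (0.0, 1.93, 0.43, 5.5), (-0.25, 1.98, 0.42, 5.4), (-0.25, 2.02, 0.41, 5.4), (-0.25, 2.06, 0.41, 5.3), (-0.25, 2.1, 0.41, 5.2), (-0.5, 2.14, 0.4, 5.3), (-0.25, 2.18, 0.4, 5.2), (-0.25, 2.22, 0.4, 5.2), (-0.25, 2.26, 0.41, 5.1), (-0.5, 2.3, 0.41, 5.2), (-0.25, 2.34, 0.4, 5.1)]
```

Request:
{"op": "apply_moves", "data": {"fingers": [0, 0, 0, 0, 0, 0], "travel": [[0, 0, 0.03], [0, 0, 0.005], [0, 0, 0.005], [0, 0, 0.005], [0, 0, 0.005], [0, 0, 0.005]], "rotation": [[0, 0, 0], [0, 0, 0], [0, 0, 0], [0, 0, 0], [0, 0, 0], [0, 0, 0]]}}

```text
time: 11.8
tool_pos: [0.5559, 0.2126, 0.1915]
tcp_rot: [-2.205, -2.236, 0.003]
wrist_force: [-5.7, 0.6, -4.5]
width: 0.261
grip_force: 39.5
```

```bash
bash s.sh .03 .005 .005 .005 .005 .005
```

```text
t 11.85 ptr 121.3deg(105) match +104.5 err 5.2 -> th~2.122 z 0.1914 fz -3.52 w 0.265 g 39
vel 0.443 sink(mm at grip) 13.0
z model 0.1913 meas 0.19144872476195438 dt 0.049999999999998934
N0,mu,B [11.66976424  0.58921218  0.04845078] res last [ 0.001  0.004  0.003 -0.003] now th 2.132 w 0.420 N 5.15
[(-1.0, 2.17, 0.42, 5.3), (-0.25, 2.22, 0.41, 5.3), (-0.25, 2.26, 0.41, 5.3), (-0.25, 2.3, 0.41, 5.2), (-0.25, 2.34, 0.41, 5.2), (-0.25, 2.38, 0.41, 5.1), (-0.25, 2.42, 0.41, 5.1), (-0.25, 2.46, 0.41, 5.1), (-0.25, 2.5, 0.41, 5.0), (0.0, 2.54, 0.41, 4.9), (-0.25, 2.58, 0.41, 4.9), (-0.25, 2.62, 0.41, 4.9)]
```

Request:
{"op": "apply_moves", "data": {"fingers": [0, 0, 0, 0, 0, 0, 0], "travel": [[0, 0, 0.015], [0, 0, 0.005], [0, 0, 0.005], [0, 0, 0.005], [0, 0, 0.005], [0, 0, 0.005], [0, 0, 0.005]], "rotation": [[0, 0, 0], [0, 0, 0], [0, 0, 0], [0, 0, 0], [0, 0, 0], [0, 0, 0], [0, 0, 0]]}}

```text
time: 12.55
tool_pos: [0.5559, 0.2126, 0.1892]
tcp_rot: [-2.205, -2.236, 0.002]
wrist_force: [-5.7, 3.1, -3.8]
width: 0.266
grip_force: 39.5
```

```bash
bash s.sh .015 .005 .005 .005 .005 .005 .005
```

```text
t 12.60 ptr 138.1deg(106) match +121.7 err 4.7 -> th~2.423 z 0.1892 fz -5.17 w 0.264 g 39
vel 0.401 sink(mm at grip) 15.7
z model 0.18905 meas 0.18915985947182312 dt 0.049999999999998934
N0,mu,B [11.65241139  0.58911418  0.04573128] res last [ 0.009  0.005 -0.004  0.   ] now th 2.435 w 0.412 N 4.94
[(-0.5, 2.48, 0.41, 5.0), (-0.25, 2.52, 0.41, 5.0), (-0.25, 2.56, 0.41, 4.9), (-0.25, 2.6, 0.41, 4.9), (0.0, 2.64, 0.41, 4.8), (-0.25, 2.68, 0.41, 4.8), (0.0, 2.72, 0.41, 4.7), (-0.25, 2.77, 0.42, 4.7), (0.0, 2.81, 0.42, 4.6), (-0.25, 2.85, 0.42, 4.6), (0.0, 2.89, 0.42, 4.5), (0.0, 2.93, 0.42, 4.5)]
```

Request:
{"op": "apply_moves", "data": {"fingers": [0, 0, 0, 0, 0, 0], "travel": [[0, 0, 0.005], [0, 0, 0.005], [0, 0, 0.005], [0, 0, 0], [0, 0, 0.005], [0, 0, 0]], "rotation": [[0, 0, 0], [0, 0, 0], [0, 0, 0], [0, 0, 0], [0, 0, 0], [0, 0, 0]]}}

```text
time: 13.2
tool_pos: [0.5559, 0.2126, 0.1882]
tcp_rot: [-2.205, -2.236, 0.002]
wrist_force: [-6.1, 2.0, -3.8]
width: 0.264
grip_force: 39.5
```

```bash
bash s.sh .005 .005 .005 0 .005 0
```

```text
t 13.25 ptr 140.8deg(22) match +136.9 err 4.7 -> th~2.688 z 0.1882 fz -4.15 w 0.261 g 39
vel 0.408 sink(mm at grip) 17.6
z model 0.18805 meas 0.188165723670667 dt 0.05000000000000071
N0,mu,B [11.6833973   0.5829745   0.04293141] res last [ 0.009 -0.003 -0.002  0.002] now th 2.703 w 0.431 N 4.59
[(-1.0, 2.75, 0.43, 4.8), (0.0, 2.79, 0.42, 4.8), (0.0, 2.83, 0.42, 4.7), (0.0, 2.87, 0.42, 4.6), (0.0, 2.91, 0.42, 4.5), (0.0, 2.96, 0.42, 4.4), (0.0, 3.0, 0.42, 4.4), (-0.25, 3.04, 0.42, 4.4), (0.0, 3.08, 0.42, 4.4), (0.0, 3.12, 0.42, 4.3), (0.25, 3.17, 0.42, 4.2), (0.0, 3.21, 0.42, 4.1)]
```

Request:
{"op": "apply_moves", "data": {"fingers": [0, 0, 0, 0, 0, 0], "travel": [[0, 0, 0.01], [0, 0, 0], [0, 0, 0], [0, 0, 0.005], [0, 0, 0], [0, 0, 0]], "rotation": [[0, 0, 0], [0, 0, 0], [0, 0, 0], [0, 0, 0], [0, 0, 0], [0, 0, 0]]}}

```text
time: 13.85
tool_pos: [0.5559, 0.2126, 0.1874]
tcp_rot: [-2.205, -2.235, 0.002]
wrist_force: [-4.3, 2.4, -4.0]
width: 0.264
grip_force: 39.5
```

```bash
bash s.sh .01 0 0 .005 0 0
```

```text
t 13.90 ptr 219.7deg(13) match +152.1 err 5.0 -> th~2.954 z 0.1874 fz -4.78 w 0.263 g 39
vel 0.410 sink(mm at grip) 19.1
z model 0.1873 meas 0.1874024725327365 dt 0.05000000000000071
N0,mu,B [12.26325819  0.52053221  0.04224694] res last [-0.011 -0.008 -0.005  0.008] now th 2.976 w 0.435 N 4.90
[(-0.5, 3.02, 0.43, 5.0), (0.0, 3.06, 0.43, 5.0), (0.25, 3.1, 0.42, 4.8), (0.0, 3.15, 0.42, 4.8), (0.0, 3.19, 0.42, 4.7), (0.25, 3.23, 0.42, 4.6), (0.0, 3.27, 0.42, 4.6), (0.25, 3.32, 0.42, 4.5), (0.0, 3.36, 0.42, 4.5), (0.25, 3.4, 0.42, 4.4), (0.25, 3.44, 0.42, 4.3), (0.25, 3.48, 0.43, 4.2)]
```

Request:
{"op": "apply_moves", "data": {"fingers": [0, 0, 0, 0, 0, 0], "travel": [[0, 0, 0], [0, 0, 0], [0, 0, 0], [0, 0, 0], [0, 0, 0], [0, 0, -0.005]], "rotation": [[0, 0, 0], [0, 0, 0], [0, 0, 0], [0, 0, 0], [0, 0, 0], [0, 0, 0]]}}

```text
time: 14.5
tool_pos: [0.5559, 0.2127, 0.1876]
tcp_rot: [-2.205, -2.235, 0.002]
wrist_force: [-4.9, 2.6, -5.0]
width: 0.265
grip_force: 39.5
```

```bash
bash s.sh 0 0 0 0 0 -.005
```

```text
t 14.55 ptr 229.5deg(11) match +167.2 err 4.7 -> th~3.218 z 0.1877 fz -5.40 w 0.265 g 39
vel 0.405 sink(mm at grip) 19.8
z model 0.18755 meas 0.18765219669821256 dt 0.05000000000000071
N0,mu,B [12.97138311  0.46005463  0.04117201] res last [-0.012 -0.008  0.001  0.014] now th 3.244 w 0.425 N 5.20
[(0.0, 3.29, 0.42, 5.2), (0.25, 3.33, 0.42, 5.1), (0.25, 3.37, 0.42, 5.0), (0.25, 3.41, 0.42, 4.9), (0.25, 3.46, 0.43, 4.8), (0.0, 3.5, 0.43, 4.8), (0.5, 3.54, 0.43, 4.6), (0.25, 3.58, 0.43, 4.5), (0.25, 3.63, 0.43, 4.5), (0.25, 3.67, 0.43, 4.4), (0.25, 3.71, 0.43, 4.4), (0.5, 3.76, 0.43, 4.2)]
```

Request:
{"op": "apply_moves", "data": {"fingers": [0, 0, 0, 0, 0, 0], "travel": [[0, 0, -0.005], [0, 0, -0.005], [0, 0, -0.005], [0, 0, -0.005], [0, 0, -0.005], [0, 0, -0.005]], "rotation": [[0, 0, 0], [0, 0, 0], [0, 0, 0], [0, 0, 0], [0, 0, 0], [0, 0, 0]]}}

```text
time: 15.15
tool_pos: [0.5559, 0.2128, 0.189]
tcp_rot: [-2.205, -2.235, 0.002]
wrist_force: [-4.5, 2.4, -6.0]
width: 0.268
grip_force: 39.4
```

```bash
bash s.sh -.005 -.005 -.005 -.005 -.005 -.005
```

```text
t 15.20 ptr 267.4deg(17) match +183.5 err 4.9 -> th~3.501 z 0.1891 fz -5.12 w 0.267 g 39
vel 0.436 sink(mm at grip) 19.9
z model 0.18905 meas 0.18913726334306638 dt 0.049999999999998934
N0,mu,B [11.60097096  0.83950853  0.61171409] res last [-0.139  0.609  0.463  0.18 ] now th 3.681 w 0.000 N 3.35
[(0.0, 3.68, 0.0, 3.4), (0.0, 3.68, 0.0, 3.4), (0.0, 3.68, 0.0, 3.4), (0.0, 3.68, 0.0, 3.4), (0.0, 3.68, 0.0, 3.4), (0.0, 3.68, 0.0, 3.4), (0.0, 3.68, 0.0, 3.4), (0.0, 3.68, 0.0, 3.4), (0.0, 3.68, 0.0, 3.4), (0.0, 3.68, 0.0, 3.4), (0.0, 3.68, 0.0, 3.4), (0.0, 3.68, 0.0, 3.4)]
```

Request:
{"op": "apply_moves", "data": {"fingers": [0, 0, 0, 0, 0, 0], "travel": [[0, 0, 0], [0, 0, -0.005], [0, 0, -0.005], [0, 0, -0.005], [0, 0, -0.005], [0, 0, -0.005]], "rotation": [[0, 0, 0], [0, 0, 0], [0, 0, 0], [0, 0, 0], [0, 0, 0], [0, 0, 0]]}}

```text
time: 15.8
tool_pos: [0.5559, 0.2128, 0.1902]
tcp_rot: [-2.204, -2.235, 0.002]
wrist_force: [-5.9, 3.4, -4.1]
width: 0.264
grip_force: 39.4
```

```bash
sed -i 's/\[12.5,.6,.005\]/[12.8,.48,.041]/; s/least_squares(res,/least_squares(res,x_scale=[1,.05,.02],x0=/' fit.py; bash s.sh 0 -.005 -.005 -.005 -.005 -.005
```

```text
t 15.85 ptr 218.6deg(108) match +199.5 err 5.8 -> th~3.780 z 0.1904 fz -5.29 w 0.265 g 39
vel 0.429 sink(mm at grip) 19.3
z model 0.1903 meas 0.19035210722286375 dt 0.049999999999998934
N0,mu,B [13.0511471   0.45655929  0.04411257] res last [-0.007  0.006  0.003  0.006] now th 3.798 w 0.418 N 4.46
[(1.25, 3.84, 0.42, 4.1), (0.5, 3.88, 0.42, 3.9), (0.25, 3.92, 0.43, 3.9), (0.25, 3.97, 0.43, 3.9), (0.5, 4.01, 0.43, 3.8), (0.5, 4.05, 0.43, 3.7), (0.5, 4.1, 0.44, 3.6), (0.25, 4.14, 0.44, 3.6), (0.5, 4.19, 0.44, 3.5), (0.75, 4.23, 0.44, 3.4), (0.25, 4.27, 0.44, 3.4), (0.75, 4.32, 0.44, 3.2)]
```

Request:
{"op": "apply_moves", "data": {"fingers": [0, 0, 0, 0, 0, 0], "travel": [[0, 0, -0.01], [0, 0, -0.005], [0, 0, -0.005], [0, 0, -0.01], [0, 0, -0.005], [0, 0, -0.01]], "rotation": [[0, 0, 0], [0, 0, 0], [0, 0, 0], [0, 0, 0], [0, 0, 0], [0, 0, 0]]}}

```text
time: 16.45
tool_pos: [0.5559, 0.2129, 0.1925]
tcp_rot: [-2.204, -2.235, 0.002]
wrist_force: [-4.9, 3.0, -5.7]
width: 0.264
grip_force: 39.4
```

```bash
bash s.sh -.01 -.005 -.005 -.01 -.005 -.01
```

```text
t 16.50 ptr 232.6deg(108) match +215.9 err 6.7 -> th~4.068 z 0.1926 fz -4.82 w 0.267 g 39
vel 0.442 sink(mm at grip) 17.8
z model 0.19255 meas 0.19260187713417515 dt 0.05000000000000071
N0,mu,B [12.74154519  0.48168618  0.04575281] res last [ 0.     0.003  0.014 -0.005] now th 4.074 w 0.396 N 3.81
[(1.5, 4.11, 0.4, 3.4), (0.75, 4.15, 0.41, 3.2), (0.25, 4.2, 0.42, 3.1), (0.25, 4.24, 0.43, 3.2), (0.5, 4.28, 0.43, 3.1), (0.5, 4.32, 0.43, 3.1), (0.5, 4.37, 0.44, 3.0), (0.5, 4.41, 0.44, 2.9), (0.5, 4.46, 0.44, 2.9), (0.5, 4.5, 0.44, 2.8), (0.5, 4.54, 0.44, 2.8), (0.75, 4.59, 0.44, 2.7)]
```

Request:
{"op": "apply_moves", "data": {"fingers": [0, 0, 0, 0, 0, 0, 0], "travel": [[0, 0, -0.015], [0, 0, -0.01], [0, 0, -0.01], [0, 0, -0.01], [0, 0, -0.01], [0, 0, -0.01], [0, 0, -0.005]], "rotation": [[0, 0, 0], [0, 0, 0], [0, 0, 0], [0, 0, 0], [0, 0, 0], [0, 0, 0], [0, 0, 0]]}}

```text
time: 17.2
tool_pos: [0.5559, 0.2129, 0.196]
tcp_rot: [-2.204, -2.235, 0.002]
wrist_force: [-4.9, 2.6, -5.5]
width: 0.264
grip_force: 39.4
```

```bash
bash s.sh -.015 -.01 -.01 -.01 -.01 -.01 -.005
```

```text
t 17.25 ptr 252.9deg(106) match +236.4 err 7.1 -> th~4.425 z 0.1960 fz -5.37 w 0.264 g 39
vel 0.477 sink(mm at grip) 15.1
z model 0.19605 meas 0.1960402160673386 dt 0.05000000000000071
N0,mu,B [12.8627278   0.46268177  0.03384081] res last [-0.011  0.013  0.015 -0.021] now th 4.413 w 0.428 N 3.54
[(1.25, 4.46, 0.43, 3.2), (0.5, 4.5, 0.43, 3.2), (0.5, 4.54, 0.44, 3.1), (0.5, 4.59, 0.44, 3.1), (0.5, 4.63, 0.44, 3.0), (0.5, 4.67, 0.44, 3.0), (0.5, 4.72, 0.44, 3.0), (0.5, 4.76, 0.44, 3.0), (0.75, 4.81, 0.44, 2.8), (0.5, 4.85, 0.44, 2.8), (0.5, 4.89, 0.44, 2.8), (0.5, 4.94, 0.44, 2.8)]
```

Nearly at the stop, so I'll hold height with a slight rise and let it settle.

Request:
{"op": "apply_moves", "data": {"fingers": [0, 0, 0, 0, 0, 0, 0, 0], "travel": [[0, 0, -0.005], [0, 0, -0.005], [0, 0, 0], [0, 0, 0], [0, 0, 0], [0, 0, 0], [0, 0, 0], [0, 0, 0]], "rotation": [[0, 0, 0], [0, 0, 0], [0, 0, 0], [0, 0, 0], [0, 0, 0], [0, 0, 0], [0, 0, 0], [0, 0, 0]]}}

```text
time: 18.05
tool_pos: [0.5559, 0.2129, 0.1964]
tcp_rot: [-2.204, -2.235, 0.002]
wrist_force: [-5.8, 2.8, -5.2]
width: 0.268
grip_force: 39.4
```

```bash
python3 th.py
```

```text
t 18.10 ptr 256.2deg(102) match +239.9 err 7.4 -> th~4.487 z 0.1965 fz -5.07 w 0.263 g 39
vel 0.072 sink(mm at grip) 14.6
```

Request:
{"op": "apply_moves", "data": {"fingers": [0, 0, 0, 0, 0], "travel": [[0, 0, 0], [0, 0, 0], [0, 0, 0], [0, 0, 0], [0, 0, 0]], "rotation": [[0, 0, 0], [0, 0, 0], [0, 0, 0], [0, 0, 0], [0, 0, 0]]}}

```text
time: 18.6
tool_pos: [0.5559, 0.2128, 0.1965]
tcp_rot: [-2.204, -2.235, 0.002]
wrist_force: [-4.7, 2.9, -5.8]
width: 0.267
grip_force: 39.4
```

```bash
python3 th.py
```

```text
t 18.65 ptr 256.2deg(103) match +239.9 err 7.3 -> th~4.487 z 0.1965 fz -5.38 w 0.266 g 39
vel -0.000 sink(mm at grip) 14.6
```

Request:
{"op": "apply_moves", "data": {"fingers": [0, 0, 0, 0, 0, 0, 0, 0, 0, 0, 0, 0], "travel": [[0, 0, 0.04], [0, 0, 0.04], [0, 0, 0.04], [0, 0, 0.04], [0, 0, 0.04], [0, 0, 0.04], [0, 0, 0.04], [0, 0, 0.04], [0, 0, 0.04], [0, 0, 0.03], [0, 0, 0], [0, 0, 0]], "rotation": [[0, 0, 0], [0, 0, 0], [0, 0, 0], [0, 0, 0], [0, 0, 0], [0, 0, 0], [0, 0, 0], [0, 0, 0], [0, 0, 0], [0, 0, 0], [0, 0, 0], [0, 0, 0]]}}

```text
time: 19.85
tool_pos: [0.5559, 0.212, 0.1777]
tcp_rot: [-2.205, -2.236, 0.004]
wrist_force: [-5.1, 0.2, -0.9]
width: 0.263
grip_force: 39.6
```

```bash
python3 th.py; python3 st.py
```

```text
t 19.90 ptr 256.2deg(104) match +239.9 err 7.3 -> th~4.486 z 0.1777 fz -1.97 w 0.268 g 40
vel -0.001 sink(mm at grip) 14.6
19.9 [0.5559 0.212  0.1777] [[-0.014, 1.0, -0.002], [1.0, 0.014, -0.001], [-0.001, -0.002, -1.0]] [-5.49  0.06 -1.97] [ 0.012  1.093 -0.086] 0.26804287306646946 39.58679258823395 [ 0.32  0.15  1.84 -0.    1.15  0.31]
delta tool/0.05 [ 0.009  0.022 -0.206]
```

Request:
{"op": "apply_moves", "data": {"fingers": [0, 0, 0, 0, 0], "travel": [[0, 0, 0.02], [0, 0, 0.02], [0, 0, 0.01], [0, 0, 0], [0, 0, 0]], "rotation": [[0, 0, 0], [0, 0, 0], [0, 0, 0], [0, 0, 0], [0, 0, 0]]}}

```text
time: 20.4
tool_pos: [0.5559, 0.212, 0.1758]
tcp_rot: [-2.205, -2.236, 0.003]
wrist_force: [-7.5, -0.6, 0.2]
width: 0.268
grip_force: 39.9
```

```bash
python3 st.py
```

```text
20.4 [0.5559 0.212  0.1758] [[-0.014, 1.0, -0.002], [1.0, 0.014, -0.001], [-0.001, -0.002, -1.0]] [-7.48 -0.64  0.16] [-0.115  1.25  -0.108] 0.26812949783365264 39.899731278419495 [ 0.32  0.16  1.84 -0.    1.15  0.31]
delta tool/0.05 [ 0.01   0.021 -0.245]
```

Request:
{"op": "apply_moves", "data": {"fingers": [0.2, 0.27, 0.3, 0.35, 0.45, 0.6, 0.8, 1, 1, 1, 1, 1], "travel": [[0, 0, 0], [0, 0, 0], [0, 0, 0], [0, 0, 0], [0, 0, 0], [0, 0, 0], [0, 0, 0], [0, 0, 0], [0, 0, 0], [0, 0, 0], [0, 0, 0], [0, 0, 0]], "rotation": [[0, 0, 0], [0, 0, 0], [0, 0, 0], [0, 0, 0], [0, 0, 0], [0, 0, 0], [0, 0, 0], [0, 0, 0], [0, 0, 0], [0, 0, 0], [0, 0, 0], [0, 0, 0]], "newtons": 20}}

```text
time: 21.6
tool_pos: [0.5569, 0.2124, 0.1755]
tcp_rot: [2.206, 2.237, -0.0]
wrist_force: [0.7, 0.1, -0.0]
width: 1.003
grip_force: 0.0
```

```bash
python3 st.py
```

```text
21.6 [0.5569 0.2124 0.1755] [[-0.014, 1.0, 0.0], [1.0, 0.014, -0.0], [-0.0, 0.0, -1.0]] [ 0.71  0.1  -0.05] [ 0.    -0.009  0.034] 1.002647923237911 0.0 [ 0.32  0.16  1.84 -0.    1.15  0.31]
delta tool/0.05 [ 0.003  0.003 -0.25 ]
```

Released cleanly. Retreating straight up.

Request:
{"op": "apply_moves", "data": {"fingers": [1, 1, 1, 1, 1, 1, 1, 1, 1], "travel": [[0, 0, -0.2], [0, 0, -0.4], [0, 0, -0.6], [0, 0, -0.6], [0, 0, -0.6], [0, 0, -0.6], [0, 0, 0], [0, 0, 0], [0, 0, 0]], "rotation": [[0, 0, 0], [0, 0, 0], [0, 0, 0], [0, 0, 0], [0, 0, 0], [0, 0, 0], [0, 0, 0], [0, 0, 0], [0, 0, 0]]}}

```text
time: 22.5
tool_pos: [0.5562, 0.2121, 0.3243]
tcp_rot: [-2.205, -2.236, 0.003]
wrist_force: [-1.0, -0.0, -0.1]
width: 1.002
grip_force: 0.0
```

```bash
python3 th.py
python3 - <<'E'
from h import *
c=read_camera("scene")
cv2.imwrite("pics/end.png",cv2.resize(c["image"][130:280,220:420,::-1],None,fx=4,fy=4))
E
```

```text
t 22.55 ptr 256.2deg(104) match +240.0 err 7.4 -> th~4.488 z 0.3238 fz 0.12 w 1.001 g 0
vel 0.001 sink(mm at grip) 14.6
```

View pics/end.png

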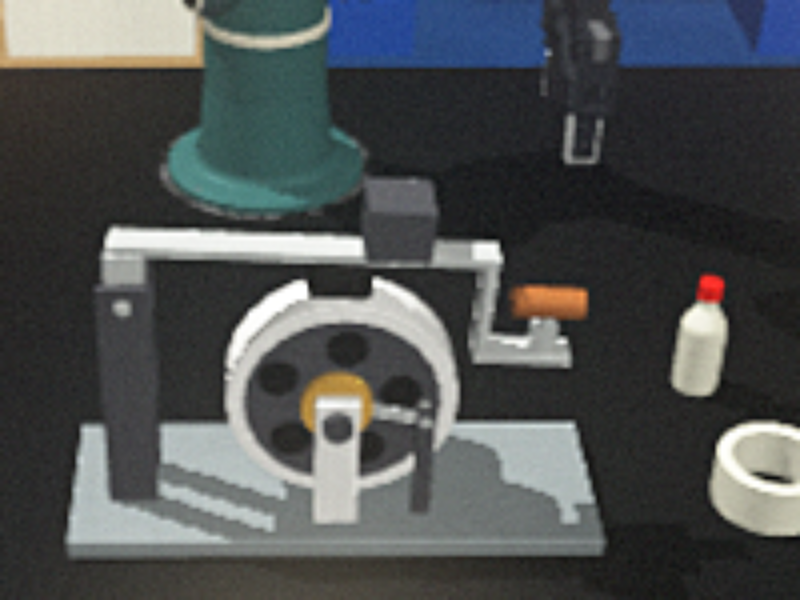

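The pointer is against the stop post at crop (425,415), the grip is down on the lever at (550,302), the gripper is clear, and the bottle and tape are standing where they were.

```bash
python3 -c "from workcell import *; print(finish_job())"
```

```text
the job is handed in; nothing more can be done
None
```

The job is handed in, with no verdict shown: the reel crept at a measured 0.4–0.6 rad/s to its stop (about 4.49 rad), the grip was lowered and released, and the last image shows the shoe on the rim with the arm clear; shoe force was never measured directly, only estimated at 3–6 N during the creep.

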